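# Eject a barrel bung and trap it in the channel

### The job

Press the button of the spring ejector right down with one fingertip and, with the other finger standing in the open channel beside the button, trap the wooden bung that the spring pushes out before it slides off the channel's end. Do not lift, tip or grip the bung, and leave everything else on the bench where it stands. Finish while holding: the button still held down by one finger and the bung, upright in the channel, stopped by the other.

Things in the scene. Friction and masses are not known exactly. Their poses are not given: they have to be found in the camera images.
- ejector: Grey and steel spring ejector fixed to the bench, 255 x 125 mm. Origin: on the bench under the trapping point. x runs level along the channel: the bung slides towards -x; a grey spring housing, 74 mm high, stands at x 95 to 225, y -32 to 32 mm. y points level from channel to button, z up. The button's shoulder block is 42 mm high (x -30 to 30, y 27 to 95 mm).
- trap_point (a point): Point on the level channel floor, on its centre line, level across from the button (ejector x 0, y 0, z 40 mm). A finger standing here stops the bung clear of its nest. The channel is 44 mm wide inside (y -22 to 22), open above from x -30 to 95 mm, its side walls 6 mm thick and 15 mm above its floor.
- channel_end (a point): Middle of the channel floor's open end (ejector x -30, y 0, z 40 mm). No stop there: a bung whose centre passes it falls to the bench.
- release_top (a point): Middle of the top of the round steel push button, 30 mm in diameter, at ejector x 0, y 60 mm; 62 mm above the bench when up, 52 mm when fully down (22 and 12 mm above the channel floor). A finger pressing it and an equally long one at the trap point both clear the floor, and the second still stands in front of the bung's side.
- release (a joint): Button travel, m: 0 up, 0.010 fully down at its stop, spring returned; 3 N to start, 6 N fully down. A 6 mm stop pin, one piece with it, stands 7 mm above the channel floor at ejector x 48 mm, in front of the bung; the bung is free once the button is 7 mm down, and the button must stay down while it passes.
- follower (a joint): Travel of the spring follower, the plate behind the bung, m: 0 as loaded, up to 0.106 along ejector -x. It pushes with 3.6 N at 0 falling to 2.3 N, slowed by a damper to 55 falling to 35 mm/s: an untrapped bung is off the end 2.2 s after release.
- bung: The wooden barrel bung to be trapped, standing upright in the channel: a cylinder 36 mm in diameter, straight-sided up to 28 mm, shoulder to 32 mm, with a knob 18 to 20 mm in diameter on top, 44 mm high in all, about 30 g. Origin at the centre of its underside, z up its axis. Its nest is at ejector x = 69 mm, between follower and stop pin.
- spare_a: Bystander: a spare bung of the same shape standing on the bench beyond the channel's open end. Origin at the centre of its underside.
- spare_b: Bystander: another spare bung of the same shape on the bench beyond the open end. Origin at the centre of its underside.
- cup: Bystander: white mug, 72 mm across, 80 mm high, on the side of the ejector away from the button. Origin at the centre of its underside.
- mallet: Bystander: hammer 240 mm long lying on the bench on the button's side of the housing. Origin on its underside.
- jar: Bystander: closed amber jar, 60 mm across, 85 mm high, beside the spring housing. Origin at the centre of its underside.
Mind the look-alikes: they are no part of the job. Leave any purple or turquoise look-alike of the bung alone.

How it is judged:
On the way, in this order (a step that is already met when the one before it is completed fails the run):
1. the button is pressed and the bung leaves its nest (value of joint release above 0.0065 m and x of bung in the frame of ejector below 0.064 m).
2. with the button still down, the bung is stopped by a finger in the open channel (value of joint release above 0.0065 m and contact force between the fingers and bung above 0.3 N and x of bung in the frame of ejector between -0.022 and 0.045 m and linear speed of bung below 0.01 m/s and angle between bung's own z axis and vertical below 0.2 rad and z of bung in the frame of ejector between 0.036 and 0.046 m), for 0.3 s.
At the end, for the whole second after the job is handed in: Button at least 6.5 mm down; a finger presses the bung by over 0.3 N; the bung at rest (under 10 mm/s), upright within 0.2 rad, on the channel floor (underside 36 to 46 mm above the bench), centre at ejector x -22 to 45 mm; bystanders moved under 25 mm (all of step 2 and distance of each of spare_a, spare_b, cup, mallet, jar from where it was at the start of the episode below 0.025 m); the arm keeps its last pose, push and grip.
It fails at once if the bung slides off the channel's end (x of bung in the frame of ejector below -0.034 m or z of bung in the frame of ejector below 0.03 m).
It fails at once if the bung is lifted more than 10 mm off the channel's floor (z of bung in the frame of ejector above 0.05 m).
It fails at once if the bung is tipped over (angle between bung's own z axis and vertical above 0.5 rad).
It fails at once if another thing on the bench is moved more than 25 mm (distance of any of spare_a, spare_b, cup, mallet, jar from where it was at the start of the episode above 0.025 m).
It also fails if it takes over 32 s, if anything falls off the work surface, if the arm or the gripper's body presses on something with over 40 N, if the wrist force passes 120 N, or if a joint passes its speed limit or range.

### The arm

A 7-joint arm with a two-finger parallel gripper is mounted at the origin on the work surface. World frame = base frame: x ahead of the robot, y to its left, z up, the work surface at z = 0. Lengths are in m, angles in rad, forces in N, time in s.
With the tool pointing down it reaches from about 0.4 to 0.925 m from the base axis. Payload 5.6 kg.
Tool frame: the origin (TCP) lies midway between the tips of the shut fingers; the grasp point (between the pads) lies 19 mm behind it (bot.tcp_to_grasp is the distance from the TCP to the grasp point, in m); z points along the fingers, y is the direction in which the jaws open and shut (so a half turn about z gives the same grasp; the last joint's range is limited). The gripper opens to 85 mm and grips with 20 to 120 N. Pads are 22 mm wide; open, the fingers measure 114 mm over their backs; the gripper's body (76 mm by 85 mm) begins 54 mm behind the grasp point. The pads swing forward as they close: fully open they stand 13 mm farther back than shut.
Start: joints at [1.094, 0.468, -0.012, 1.603, 0.006, 1.071, -0.056], TCP at [0.273, -0.59, 0.231] pointing down, gripper open.
Joint ranges: [-2.53, 2.53], [-0.31, 2.02], [-1.57, 1.55], [0.28, 2.44], [-1.29, 4.43], [0.15, 1.84], [-2.92, 2.92]. Speed limits (rad/s): [2.57, 2.57, 3.14, 3.14, 3.14, 3.14, 3.14].

### API

Orientations are given as a rotation vector (axis times angle).
In Python, from cell import status, eyes, bot gives the robot as it stands. The module is installed in compiled form; this text tells all that it offers.
- The arm moves only by the shell command python3 -m jog 'ROWS' [FORCE]. ROWS is JSON, a list of rows, each a list of 3 entries, a list of its own where there are three numbers: the shift along the tool's x, y, z in cm, then the turn, a rotation vector about the tool's x, y, z in rad, then the gripper's target within -1 to 1 (shut at 1, half-way at 0, fully open at -1). A call has 1 to 12 rows; each row is the pose to reach, as a shift and turn from the pose commanded when the call began, along the tool's axes at that moment; what a row does not reach only later rows make up. A row lasts 1/8 s, in which the tool goes at most 62.5 mm and 10.7 degrees, less where a joint would pass 70% of its speed; a pose out of reach is approached as far as the arm can. A call with a gripper value outside its range is refused whole. The fingers move at their own pace and stop on an object; FORCE is the grip in N (left out, the last holds). Time passes only in rows, so rows that repeat a pose let the fingers close. It gives the time, the measured TCP pose, the force and the opening at its end, in the units of the state.
- status.get_obs(): the state, without advancing time (a new reading comes with each control period).
- eyes.snapshot(name): name is "scene" or "side" or "wrist"; returns the picture (420x560x3 uint8, red, green, blue); there is no depth.
- eyes.get_calibration(name): a dict with "fx", "fy", "cx", "cy" (pixels), "world_to_cam" (4x4, takes a point from world to camera coordinates); the wrist camera has in their place "tool_from_camera" (4x4, takes a point from camera to tool coordinates, whose origin is the TCP and whose axes are the flange's). Camera axes: x right, y up, looking along -z (the intrinsics and any distortion apply to the point x, -y, -z); pixel columns grow to the right and rows downward; lengths in m; the calibration is good to about 2 mm. A picture is of the moment at which its call begins: read the wrist's pose just before it. get_calibration takes no time and is no camera call.
- bot.finish_job(): hands the job in, once; it reports no verdict.
The state is a dict: "t": time; "joint_positions": joint angles; "qd": joint speeds; "effort": joint torques, N m; "ee_pos": TCP position; "eef_rot": TCP orientation; "wrist_force": force on the tool from outside, world axes, zero at the start; "ft_torque": the same for the moment, N m; "gripper_width": opening from 0.0 (shut) to 1.0 (fully open).
Only numpy, scipy, OpenCV 4.12 (cv2) and the standard library are available. Lean on these libraries where they do the work, as an engineer would, in place of code of your own. Each camera call takes 0.05 s, during which the arm holds its last target.

## Working session

There is one attempt and no reset: what is moved stays moved. The work goes in short steps, Python scripts to look and compute and a shell command to move; the robot and the scene stay as the last step left them, time stands still between calls to the robot, and variables do not carry over. Pictures are saved under pics/ and viewed, and the job is handed in when it is done.

```bash
mkdir -p pics; ls; python3 - <<'E'
from cell import status, eyes, bot
import cv2
o=status.get_obs()
for k,v in o.items(): print(k,v)
print(bot.tcp_to_grasp)
for n in("scene","side","wrist"):
    im=eyes.snapshot(n); cv2.imwrite(f"pics/{n}0.png",im[:,:,::-1]); print(n,eyes.get_calibration(n))
E
```

```text
pics
t 0.0
joint_positions [ 1.09399284  0.46839954 -0.01160062  1.60362407  0.00602254  1.07136651
 -0.05628595]
qd [ 0.0004299  -0.00255794 -0.00023563  0.0014225   0.00086704 -0.00074093
  0.00041456]
effort [ 8.47364572e-05 -5.32382870e+01  2.18976033e-02 -2.51304656e+01
  1.15219082e-02  7.80307688e-03 -8.71174535e-06]
ee_pos [ 0.27291208 -0.58932688  0.23032362]
eef_rot [-3.06634952e+00 -6.75660749e-01  8.14247162e-04]
wrist_force [ 0.47701504 -0.56938048 -0.3690676 ]
ft_torque [ 0.00966085  0.01810917 -0.02177178]
gripper_width 0.9991056235350197
0.0187
scene {'fx': 431.60333337126104, 'fy': 431.60333337126104, 'cx': 274.32859363764555, 'cy': 212.35273267280982, 'world_to_cam': array([[ 0.86839476,  0.49579221,  0.0089799 , -0.5186916 ],
       [-0.28017869,  0.47563883,  0.83382709,  0.12362983],
       [ 0.40913378, -0.72660704,  0.55195267, -1.18552672],
       [ 0.        ,  0.        ,  0.        ,  1.        ]])}
side {'fx': 505.0995034026513, 'fy': 505.0995034026513, 'cx': 275.3129698456184, 'cy': 206.11208988557607, 'world_to_cam': array([[ 0.9679276 , -0.25120281,  0.00364713, -0.55821277],
       [ 0.13180454,  0.52011732,  0.84386346, -0.1318186 ],
       [-0.21387781, -0.81631802,  0.53654559, -0.79092861],
       [ 0.        ,  0.        ,  0.        ,  1.        ]])}
wrist {'fx': 311.5734631824987, 'fy': 311.5734631824987, 'cx': 278.0302458141104, 'cy': 214.530841558059, 'tool_from_camera': array([[ 1.03202541e-03,  9.56478873e-01,  2.91799760e-01,
         7.44109381e-02],
       [ 9.99999230e-01, -1.18820085e-03,  3.58000290e-04,
        -1.23177507e-03],
       [ 6.89136437e-04,  2.91799166e-01, -9.56479363e-01,
        -1.43317137e-01],
       [ 0.00000000e+00,  0.00000000e+00,  0.00000000e+00,
         1.00000000e+00]])}
```

View pics/scene0.png

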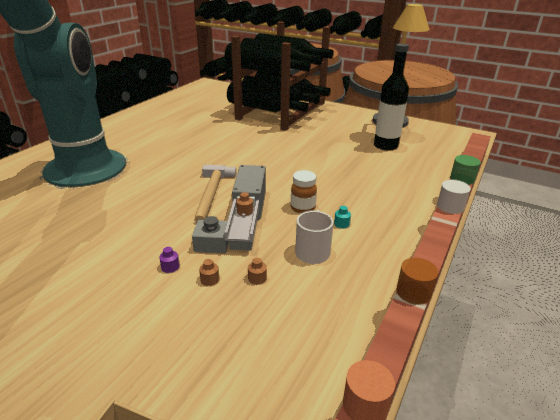

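View pics/side0.png

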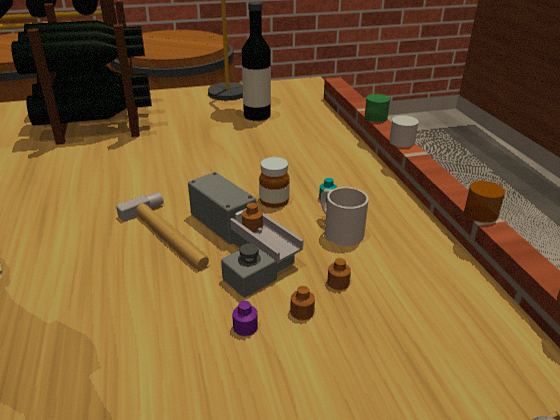

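View pics/wrist0.png

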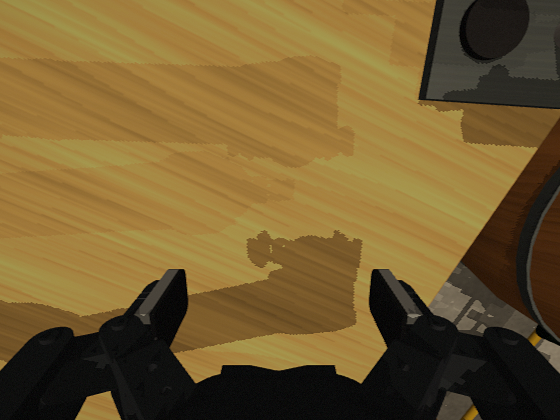

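Scene picture: the ejector is around (230,210), with its button at (211,224), the bung in the channel at (245,203), and the housing at (250,180). Side picture: button at (249,254), bung at (252,217), channel end near (285,258). I'll enlarge both.

```bash
python3 - <<'E'
import cv2
a=cv2.imread("pics/scene0.png")[155:290,160:360]; b=cv2.imread("pics/side0.png")[165:345,180:380]
cv2.imwrite("pics/sceneC.png",cv2.resize(a,(800,540),interpolation=cv2.INTER_CUBIC))
cv2.imwrite("pics/sideC.png",cv2.resize(b,(660,594),interpolation=cv2.INTER_CUBIC))
E
```

```text
(no output)
```

View pics/sceneC.png

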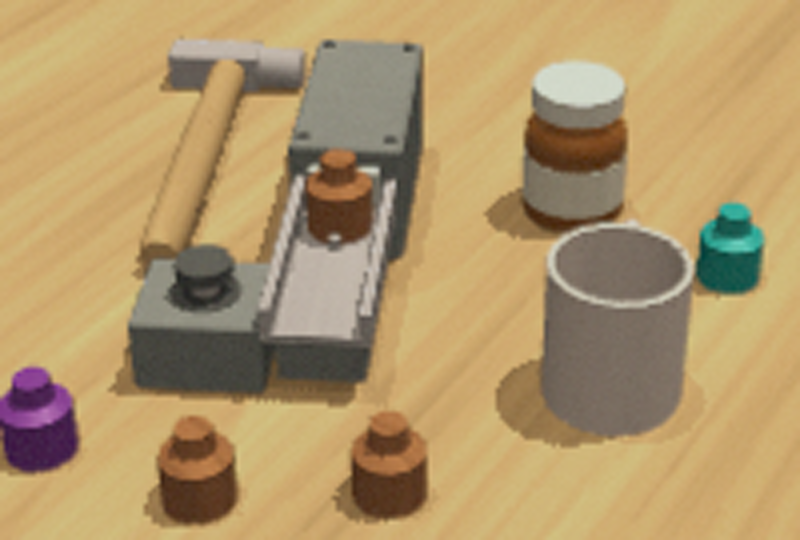

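View pics/sideC.png

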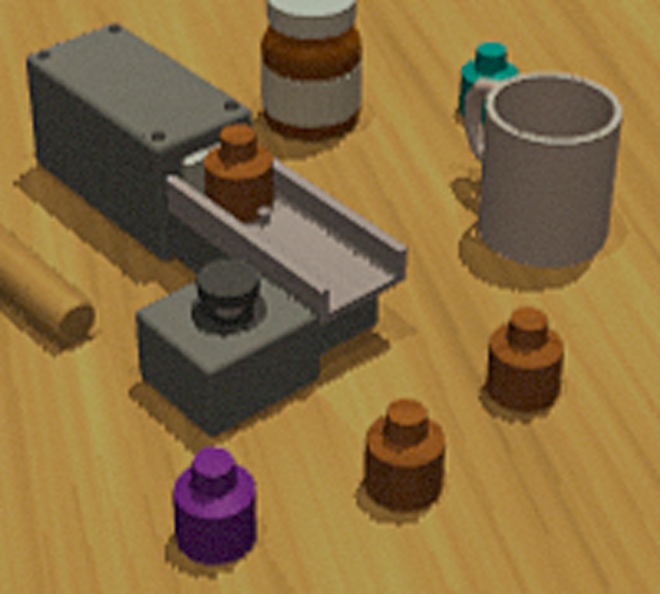

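The bung to trap is the brown one inside the channel (scene 245,203; side 252,217). The brown bungs on the bench at (209,272) and (257,271) are the spares. The purple one (170,260) and turquoise one (343,217) are decoys. Next I measure the button top, knob and housing corners.

```bash
cat > h.py <<'E'
import numpy as np, cv2
from cell import status, eyes, bot
from scipy.spatial.transform import Rotation as R
def ray(n,uv,obs=None):
    c=eyes.get_calibration(n); d=np.array([(uv[0]-c['cx'])/c['fx'],-(uv[1]-c['cy'])/c['fy'],-1.])
    if n=='wrist':
        o=obs; Rt=R.from_rotvec(o['eef_rot']).as_matrix(); T=c['tool_from_camera']
        return Rt@T[:3,3]+o['ee_pos'], Rt@T[:3,:3]@d
    M=c['world_to_cam']; return -M[:3,:3].T@M[:3,3], M[:3,:3].T@d
def onz(n,uv,z,obs=None):
    p,d=ray(n,uv,obs); return p+d*(z-p[2])/d[2]
def tri(rs):
    A=0;b=0
    for p,d in rs:
        d=d/np.linalg.norm(d); P=np.eye(3)-np.outer(d,d); A=A+P; b=b+P@p
    return np.linalg.solve(A,b)
def fit(E,W): # planar rigid fit ejector->world
    E=np.array(E);W=np.array(W)[:,:2];e=E-E.mean(0);w=W-W.mean(0)
    a=np.arctan2((e[:,0]*w[:,1]-e[:,1]*w[:,0]).sum(),(e*w).sum())
    c,s=np.cos(a),np.sin(a);Rm=np.array([[c,-s],[s,c]]);t=W.mean(0)-Rm@E.mean(0)
    return a,t,(E@Rm.T+t-W)*1000
E
python3 - <<'E'
from h import *
np.set_printoptions(precision=4,suppress=True)
E=[(.225,.032),(.225,-.032),(.095,-.032),(.095,.032),(0,.06),(.069,0)]
Z=[.074]*4+[.062,.084]
S=[(318,42),(423,45),(402,155),(290,150),(203,259),(339,158)]
D=[(28,60),(113,25),(250,120),(165,155),(229,272),(239,132)]
S=[(160+(u+.5)/4-.5,155+(v+.5)/4-.5) for u,v in S]; D=[(180+(u+.5)/3.3-.5,165+(v+.5)/3.3-.5) for u,v in D]
ws=[];wd=[];wt=[]
for s,d,z in zip(S,D,Z):
    ws.append(onz('scene',s,z));wd.append(onz('side',d,z));wt.append(tri([ray('scene',s),ray('side',d)]));print(ws[-1][:2],wd[-1][:2],wt[-1],z)
for w in(ws,wd,wt): print(*fit(E,w))
E
```

```text
[0.4368 0.1079] [0.4377 0.1049] [0.4377 0.1063 0.0741] 0.074
[0.4934 0.137 ] [0.4899 0.1337] [0.4907 0.1413 0.0706] 0.074
[0.5495 0.0204] [0.544  0.0126] [0.5462 0.0249 0.0685] 0.074
[ 0.4943 -0.006 ] [ 0.4946 -0.0098] [ 0.4948 -0.0072  0.0735] 0.074
[ 0.5055 -0.1007] [ 0.5087 -0.0986] [ 0.5078 -0.1033  0.065 ] 0.062
[ 0.5311 -0.0133] [ 0.5326 -0.0131] [ 0.5323 -0.015   0.0852] 0.084
2.0159581414465295 [ 0.5617 -0.0781] [[-0.9063  3.2394]
 [ 0.2554  1.7341]
 [ 0.2002  0.9778]
 [-2.4543 -0.139 ]
 [ 2.0714 -3.2826]
 [ 0.8337 -2.5297]]
2.0312729067149116 [ 0.5627 -0.0798] [[-3.6768  2.6495]
 [ 1.5114  2.2657]
 [ 5.2113  6.965 ]
 [-2.7682  0.8533]
 [ 0.3062 -7.8533]
 [-0.5839 -4.8802]]
2.033429812278293 [ 0.5633 -0.0768] [[-3.5154  3.9989]
 [ 0.7981 -2.4599]
 [ 3.3138 -2.3392]
 [-2.5767  1.1095]
 [ 1.7445 -0.2491]
 [ 0.2357 -0.0602]]
```

```bash
cat >> h.py <<'E'
def plan(exy,z,yaw=2.025,org=(.5625,-.0775),obs=None):
    """shift (cm) and turn in tool axes to bring TCP to ejector exy, height z, tool x along ejector x, tool z down"""
    o=obs or status.get_obs(); c,s=np.cos(yaw),np.sin(yaw)
    p=np.array([org[0]+c*exy[0]-s*exy[1],org[1]+s*exy[0]+c*exy[1],z])
    Rt=np.array([[c,s,0],[s,-c,0],[0,0,-1.]]); R0=R.from_rotvec(o['eef_rot']).as_matrix()
    return p, R0.T@(p-o['ee_pos'])*100, R.from_matrix(R0.T@Rt).as_rotvec()
E
python3 -c "
from h import *
print(plan((0,.03),.2))"
```

```text
(array([ 0.53554168, -0.09066241,  0.2       ]), array([ 44.78666497, -34.22380745,   3.09697445]), array([-1.11779512e-03, -9.89785709e-04, -1.59133112e+00]))
```

```bash
python3 -m jog '[[[4.5,-3.4,0.3],[0,0,-0.16],-0.05],[[9,-6.8,0.6],[0,0,-0.32],-0.05],[[13.5,-10.3,0.9],[0,0,-0.48],-0.05],[[18,-13.7,1.2],[0,0,-0.64],-0.05],[[22.5,-17.1,1.5],[0,0,-0.8],-0.05],[[27,-20.5,1.8],[0,0,-0.96],-0.05],[[31.5,-24,2.1],[0,0,-1.12],-0.05],[[36,-27.4,2.4],[0,0,-1.28],-0.05],[[40.5,-30.8,2.8],[0,0,-1.44],-0.05],[[44.8,-34.2,3.1],[0,0,-1.59],-0.05],[[44.8,-34.2,3.1],[0,0,-1.59],-0.05],[[44.8,-34.2,3.1],[0,0,-1.59],-0.05]]'
python3 - <<'E'
from h import *
o=status.get_obs(); np.save('o1.npy',o,allow_pickle=True)
im=eyes.snapshot('wrist'); cv2.imwrite('pics/w1.png',im[:,:,::-1]); print(o['t'],o['joint_positions'],o['ee_pos'],o['gripper_width'])
print(plan((0,.03),.2))
E
```

```text
t: 1.65
ee_pos: [0.5356, -0.0916, 0.1999]
eef_rot: [-1.666, -2.662, 0.001]
wrist_force: [-0.3, -0.8, 0.2]
gripper_width: 0.521
1.65 [ 0.53619702  0.38525312 -0.52873086  1.86746671  0.23547171  0.95168992
  0.35379271] [ 0.5355607  -0.09163602  0.19986772] 0.5206798637260972
(array([ 0.53554168, -0.09066241,  0.2       ]), array([ 0.1566069 ,  0.0909296 , -0.00504377]), array([-0.00116385,  0.00022374, -0.00337271]))
```

View pics/w1.png

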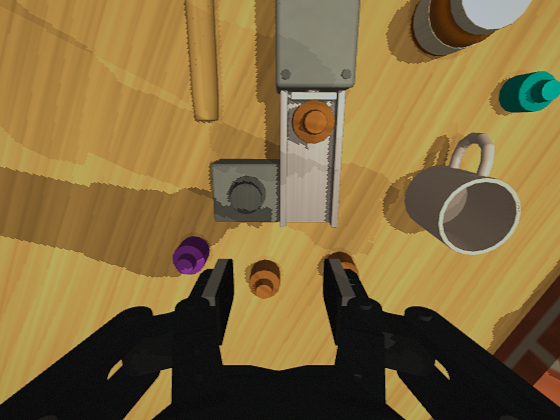

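The wrist view shows the ejector upright in the image: button near (246,195), bung knob (314,121), channel end (309,225), and finger tips near (220,265) and (335,265). I'll enlarge it for precise pixels.

```bash
python3 - <<'E'
import cv2
a=cv2.imread("pics/w1.png")
cv2.imwrite("pics/w1C.png",cv2.resize(a[60:240,200:370],None,fx=3.3,fy=3.3,interpolation=cv2.INTER_CUBIC))
cv2.imwrite("pics/w1F.png",cv2.resize(a[240:350,170:390],None,fx=3.5,fy=3.5,interpolation=cv2.INTER_CUBIC))
E
```

```text
(no output)
```

View pics/w1C.png

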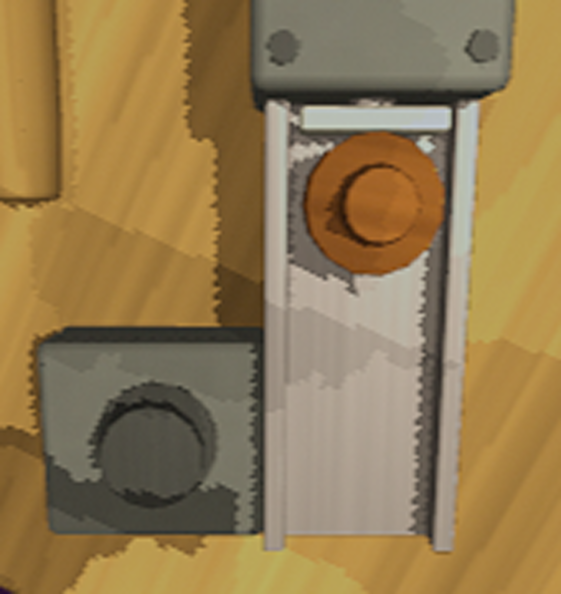

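View pics/w1F.png

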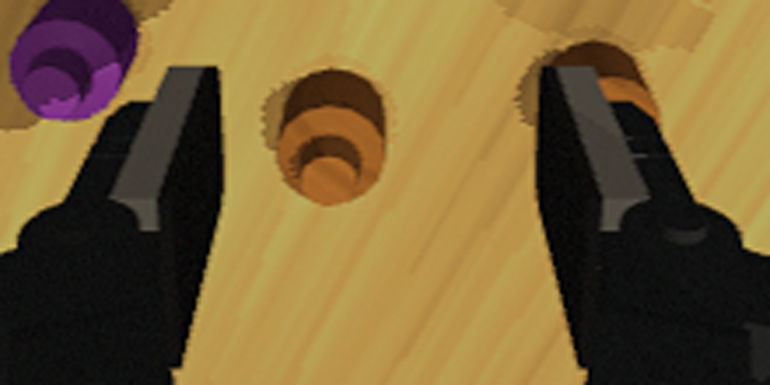

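```bash
python3 - <<'E'
from h import *
np.set_printoptions(precision=4,suppress=True)
o=np.load('o1.npy',allow_pickle=True).item()
f=lambda u,v:(200+(u+.5)/3.3-.5,60+(v+.5)/3.3-.5)
P=[((0,.06),.062,(152,453)),((.069,0),.084,(382,204)),((-.03,.028),.055,(265,550)),((-.03,-.028),.055,(452,550)),((-.03,0),.04,(360,535)),((.095,.032),.074,(255,92)),((.095,-.032),.074,(510,92)),((-.03,.095),.042,(50,533)),((.03,.095),.042,(38,343))]
W=[onz('wrist',f(*u),z,o) for e,z,u in P]
for p,w in zip(P,W): print(p[0],w)
a,t,r=fit([p[0] for p in P],W); print(a,t);print(r)
T=eyes.get_calibration('wrist')['tool_from_camera'];c=eyes.get_calibration('wrist')
for u in [(170,66),(217,66),(540,66),(588,66)]:
    x,y=170+(u[0]+.5)/3.5-.5,240+(u[1]+.5)/3.5-.5
    d=T[:3,:3]@[(x-c['cx'])/c['fx'],-(y-c['cy'])/c['fy'],-1]; p=T[:3,3]; print('tip',p+d*(.011-p[0])/d[0])
E
```

```text
(0, 0.06) [ 0.5055 -0.0984  0.062 ]
(0.069, 0) [ 0.5298 -0.0118  0.084 ]
(-0.03, 0.028) [ 0.5478 -0.1125  0.055 ]
(-0.03, -0.028) [ 0.5976 -0.0882  0.055 ]
(-0.03, 0) [ 0.5745 -0.0998  0.04  ]
(0.095, 0.032) [ 0.4908 -0.0018  0.074 ]
(0.095, -0.032) [0.5466 0.0254 0.074 ]
(-0.03, 0.095) [ 0.4878 -0.1406  0.042 ]
(0.03, 0.095) [ 0.4622 -0.0882  0.042 ]
2.022500366220072 [ 0.5601 -0.0732]
[[ 0.6944 -1.0207]
 [ 0.2485  0.6595]
 [ 0.247   0.1061]
 [ 0.8     0.2627]
 [-1.2716 -0.3824]
 [-0.8868  0.0897]
 [ 0.8894  0.8381]
 [-0.0614 -1.0593]
 [-0.6595  0.5063]]
tip [ 0.011  -0.0292 -0.0043]
tip [ 0.011  -0.0226 -0.0043]
tip [ 0.011   0.0224 -0.0042]
tip [ 0.011   0.0291 -0.0042]
```

The wrist-view fit is consistent, with residuals of about 1 mm: origin (0.5601, -0.0732), yaw 2.0225. The finger tips sit at ±26 mm and 4.3 mm behind the TCP. I'll open slightly so the finger spacing is near 60 mm and descend to hover above the button.

```bash
sed -i 's/yaw=2.025,org=(.5625,-.0775)/yaw=2.0225,org=(.5601,-.0732)/' h.py; python3 -c "
from h import *
print(plan((0,.03),.08),status.get_obs()['t'])"
```

```text
(array([ 0.53310886, -0.08629497,  0.08      ]), array([ 0.65842329,  0.07621166, 11.99486852]), array([-0.00116357,  0.0002252 , -0.00087271])) 1.7
```

```bash
python3 -m jog '[[[0.7,0.1,3],[0,0,0],-0.2],[[0.7,0.1,6],[0,0,0],-0.2],[[0.7,0.1,9],[0,0,0],-0.2],[[0.7,0.1,11],[0,0,0],-0.2],[[0.7,0.1,12],[0,0,0],-0.2],[[0.7,0.1,12],[0,0,0],-0.2],[[0.7,0.1,12],[0,0,0],-0.2]]'
python3 - <<'E'
from h import *
o=status.get_obs(); np.save('o2.npy',o,allow_pickle=True)
for n in('wrist','side'):
    im=eyes.snapshot(n)[:,:,::-1]
    if n=='side': im=cv2.resize(im[120:330,140:400],None,fx=2.8,fy=2.8,interpolation=cv2.INTER_CUBIC)
    cv2.imwrite(f'pics/{n}2.png',im)
print(plan((0,.03),.08),o['gripper_width'],o['wrist_force'])
E
```

```text
t: 2.58
ee_pos: [0.5344, -0.0849, 0.0811]
eef_rot: [1.666, 2.662, 0.001]
wrist_force: [0.7, -0.5, -0.5]
gripper_width: 0.6
(array([ 0.53310886, -0.08629497,  0.08      ]), array([-0.08407061, -0.18457213,  0.11854259]), array([0.00123987, 0.00118599, 0.00093717])) 0.5998855278294876 [ 0.66463644 -0.48581959 -0.47520222]
```

View pics/wrist2.png

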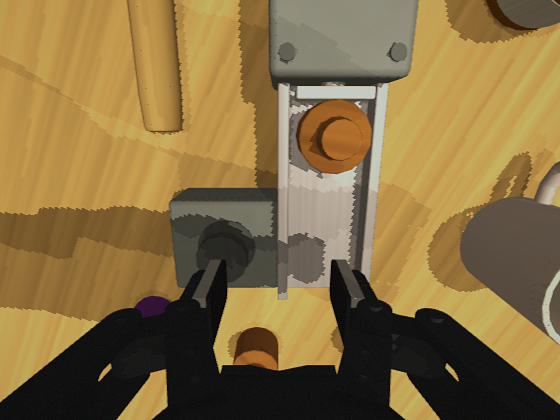

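View pics/side2.png

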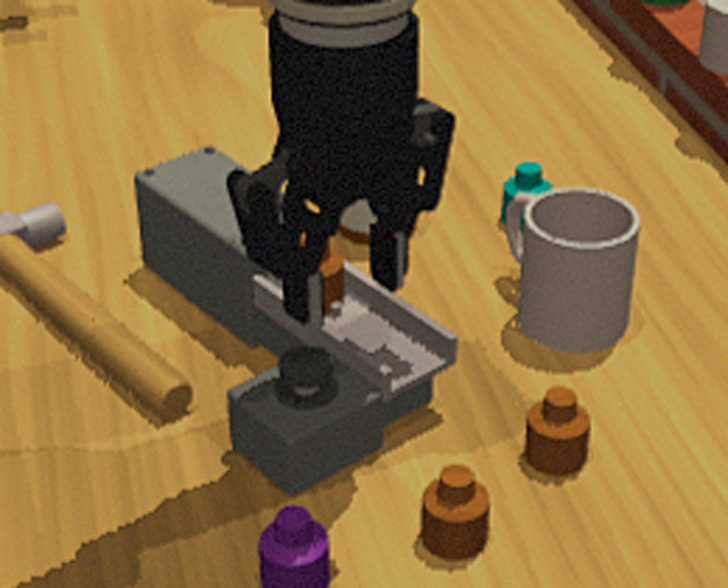

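```bash
python3 - <<'E'
from h import *
np.set_printoptions(precision=4,suppress=True)
o=np.load('o2.npy',allow_pickle=True).item(); print(status.get_obs()['ee_pos'],o['ee_pos'])
im=cv2.imread('pics/wrist2.png'); cv2.imwrite('pics/w2C.png',cv2.resize(im[180:310,160:400],None,fx=3.3,fy=3.3,interpolation=cv2.INTER_CUBIC))
a=2.0225;t=np.array([.5601,-.0732]);Rm=np.array([[np.cos(a),-np.sin(a)],[np.sin(a),np.cos(a)]])
for nm,z,u in[('button',.062,(224,246)),('knob',.084,(342,138)),('hl',.074,(271,79)),('hr',.074,(410,79)),('wl',.055,(278,299))]:
    print(nm,(Rm.T@(onz('wrist',u,z,o)[:2]-t))*1000)
print('tcp',(Rm.T@(status.get_obs()['ee_pos'][:2]-t))*1000)
E
```

```text
[ 0.5344 -0.0847  0.0812] [ 0.5344 -0.0849  0.0811]
button [ 8.4268 58.5946]
knob [68.8134  0.3129]
hl [93.7621 31.506 ]
hr [ 93.8728 -30.4453]
wl [-29.9545  28.1635]
tcp [ 0.8438 28.1565]
```

View pics/w2C.png

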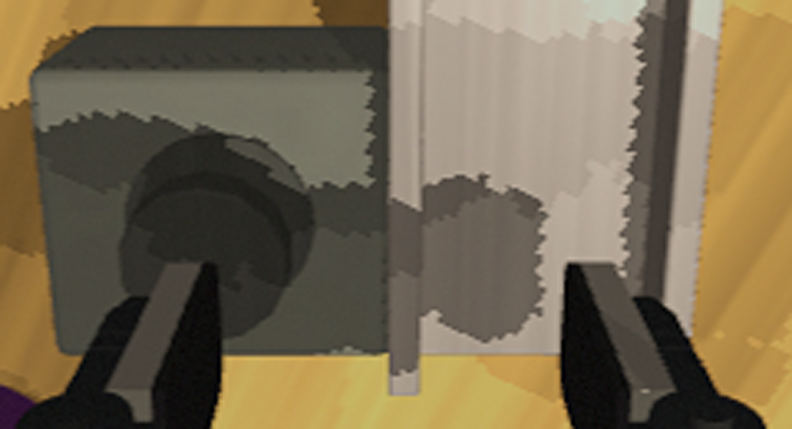

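Correction to my pixels: the button's top disc is centred at about (222,258) and the earlier point was its collar. That puts it within 3 mm of its expected x and the rest agrees, so I lower to just above the button.

```bash
python3 -m jog '[[[-0.1,-0.2,0.8],[0,0,0],-0.2],[[-0.1,-0.2,1.6],[0,0,0],-0.2],[[-0.1,-0.2,2],[0,0,0],-0.2],[[-0.1,-0.2,2],[0,0,0],-0.2],[[-0.1,-0.2,2],[0,0,0],-0.2]]'
python3 - <<'E'
from h import *
o=status.get_obs()
for n in('wrist','scene'):
    im=eyes.snapshot(n)[:,:,::-1]
    im=cv2.resize(im[150:290,160:330] if n=='scene' else im[180:340,150:410],None,fx=3,fy=3,interpolation=cv2.INTER_CUBIC)
    cv2.imwrite(f'pics/{n}3.png',im)
a=2.0225;t=np.array([.5601,-.0732]);Rm=np.array([[np.cos(a),-np.sin(a)],[np.sin(a),np.cos(a)]])
print('tcp',(Rm.T@(o['ee_pos'][:2]-t))*1000,o['ee_pos'],o['wrist_force'],status.get_obs()['t'])
E
```

```text
t: 3.3
ee_pos: [0.5326, -0.0861, 0.0603]
eef_rot: [1.666, 2.664, 0.0]
wrist_force: [0.6, 0.5, -0.3]
gripper_width: 0.602
tcp [ 0.38140052 30.42396241] [ 0.53256094 -0.08613688  0.06029573] [ 0.59534258  0.49827784 -0.28581374] 3.4
```

View pics/wrist3.png

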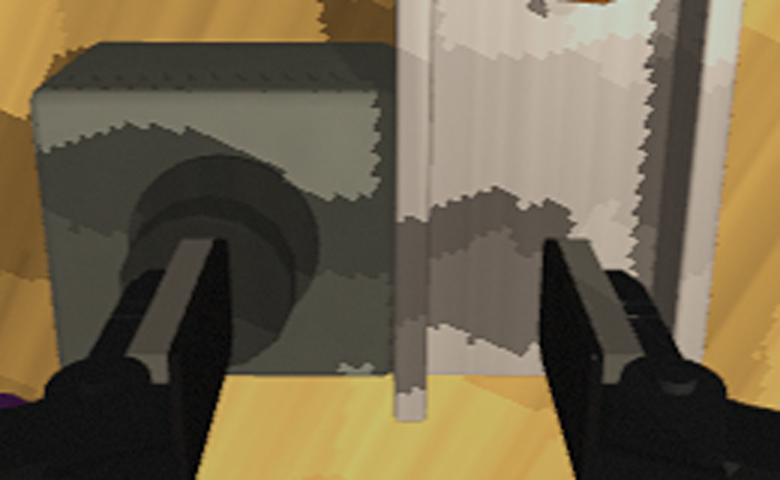

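View pics/scene3.png

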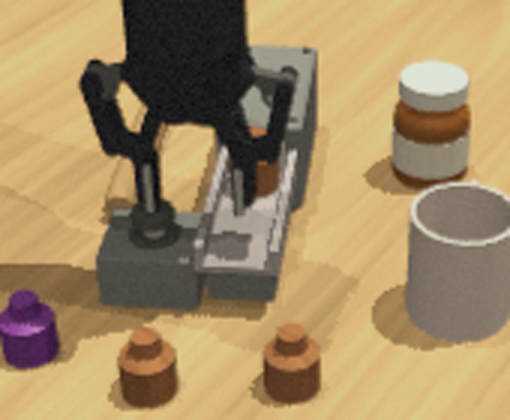

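The left finger is centred over the button, and the right one is between the channel walls in front of the bung. The tips are about 3 mm above the button, so I press to about 1.4 cm and hold while the bung slides.

```bash
python3 -m jog '[[[0,0,0.4],[0,0,0],-0.2],[[0,0,0.8],[0,0,0],-0.2],[[0,0,1.2],[0,0,0],-0.2],[[0,0,1.4],[0,0,0],-0.2],[[0,0,1.4],[0,0,0],-0.2],[[0,0,1.4],[0,0,0],-0.2]]'
python3 - <<'E'
from h import *
o=status.get_obs()
for n in('wrist','side'):
    im=eyes.snapshot(n)[:,:,::-1]
    im=cv2.resize(im[165:305,180:350] if n=='side' else im[80:340,150:410],None,fx=3 if n=='side' else 2.3,fy=3 if n=='side' else 2.3,interpolation=cv2.INTER_CUBIC)
    cv2.imwrite(f'pics/{n}4.png',im)
print(o['ee_pos'],o['wrist_force'],o['t'])
E
```

```text
t: 4.15
ee_pos: [0.5331, -0.0863, 0.0485]
eef_rot: [1.665, 2.662, -0.002]
wrist_force: [-5.4, 1.5, 22.6]
gripper_width: 0.597
[ 0.53307533 -0.08627465  0.04849773] [-5.43705607  1.53394913 22.59063318] 4.15
```

View pics/wrist4.png

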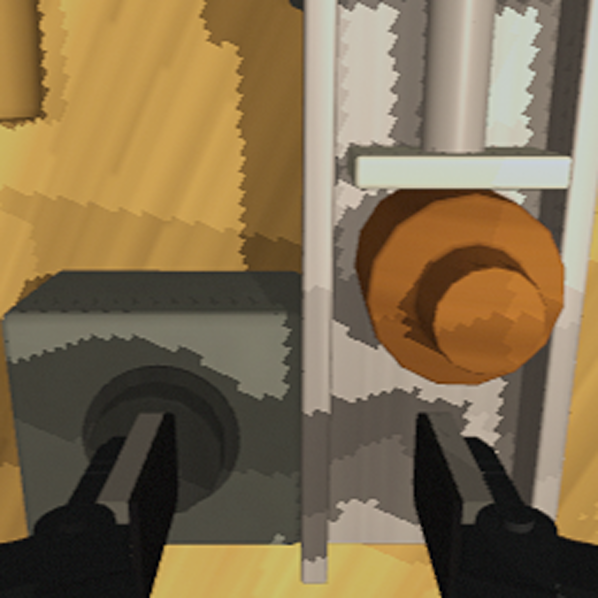

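View pics/side4.png

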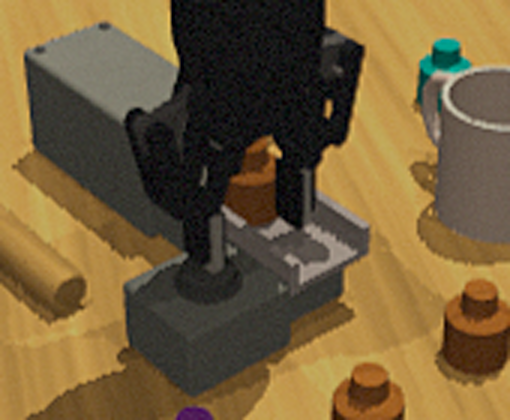

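The button is at its stop with a 22 N reaction, and the bung is sliding towards the finger. I hold this pose.

```bash
python3 -m jog '[[[0,0,0],[0,0,0],-0.2],[[0,0,0],[0,0,0],-0.2],[[0,0,0],[0,0,0],-0.2],[[0,0,0],[0,0,0],-0.2],[[0,0,0],[0,0,0],-0.2],[[0,0,0],[0,0,0],-0.2],[[0,0,0],[0,0,0],-0.2],[[0,0,0],[0,0,0],-0.2],[[0,0,0],[0,0,0],-0.2],[[0,0,0],[0,0,0],-0.2]]'
python3 - <<'E'
from h import *
o=status.get_obs();np.save('o5.npy',o,allow_pickle=True)
for n in('wrist','side'):
    im=eyes.snapshot(n)[:,:,::-1]
    im=cv2.resize(im[165:305,180:350] if n=='side' else im[80:340,150:410],None,fx=3 if n=='side' else 2.3,fy=3 if n=='side' else 2.3,interpolation=cv2.INTER_CUBIC)
    cv2.imwrite(f'pics/{n}5.png',im)
print(o['ee_pos'],o['wrist_force'],o['t'])
E
```

```text
t: 5.5
ee_pos: [0.5331, -0.0864, 0.0485]
eef_rot: [1.666, 2.662, -0.001]
wrist_force: [-4.2, 1.1, 22.4]
gripper_width: 0.597
[ 0.53309016 -0.08636004  0.04851545] [-4.18050077  1.12350945 22.44873229] 5.5
```

View pics/wrist5.png

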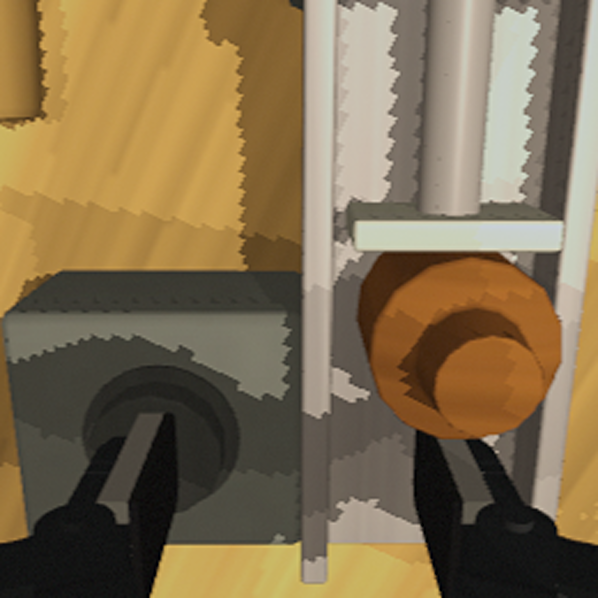

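View pics/side5.png

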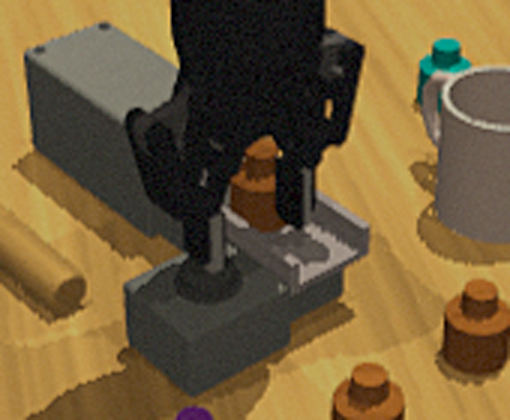

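The bung now rests against the right finger. I hold a bit longer, then check that it is at rest and where it stands.

```bash
python3 -m jog '[[[0,0,0],[0,0,0],-0.2],[[0,0,0],[0,0,0],-0.2],[[0,0,0],[0,0,0],-0.2],[[0,0,0],[0,0,0],-0.2],[[0,0,0],[0,0,0],-0.2],[[0,0,0],[0,0,0],-0.2]]'
python3 - <<'E'
from h import *
o=status.get_obs()
im=eyes.snapshot('wrist')[:,:,::-1]; cv2.imwrite('pics/w6.png',im)
im2=cv2.resize(im[80:340,150:410],None,fx=2.3,fy=2.3,interpolation=cv2.INTER_CUBIC)
d=cv2.absdiff(im2,cv2.imread('pics/wrist5.png')); print('diff in bung area',d[180:440,340:570].mean(),d[180:440,0:300].mean())
a=2.0225;t=np.array([.5601,-.0732]);Rm=np.array([[np.cos(a),-np.sin(a)],[np.sin(a),np.cos(a)]])
print('knob',(Rm.T@(onz('wrist',(150+490/2.3,80+385/2.3),.084,o)[:2]-t))*1000)
s=eyes.snapshot('scene')[:,:,::-1]; cv2.imwrite('pics/s6.png',s)
print(o['ee_pos'],o['wrist_force'],o['t'])
d=np.load('o2.npy',allow_pickle=True).item()
E
```

```text
t: 6.35
ee_pos: [0.5331, -0.0864, 0.0485]
eef_rot: [1.666, 2.662, -0.001]
wrist_force: [-4.8, 1.0, 23.5]
gripper_width: 0.598
diff in bung area 0.7321460423634336 0.7397478632478632
knob [30.16172594 -1.69351879]
[ 0.53311404 -0.08635077  0.04850986] [-4.78953456  1.04980436 23.47114115] 6.35
```

View pics/s6.png

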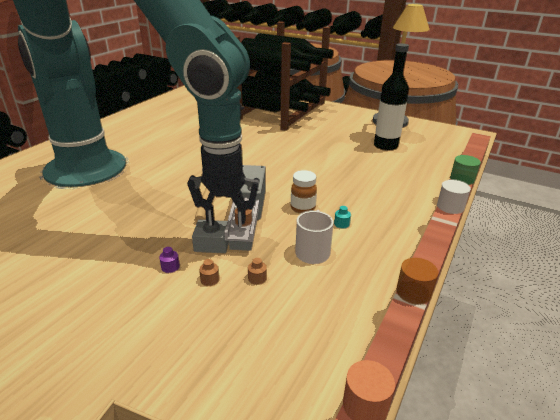

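The bung is at ejector x ≈ 30 mm (29 mm expected for contact with the finger). It isn't moving, and the spares, mug and jar are where they were. Handing in.

```bash
python3 -c "
from cell import bot,status
print(bot.finish_job()); print(status.get_obs()['t'])"
```

```text
the job is handed in; nothing more can be done
None
the job is handed in; nothing more can be done
```

The bung is trapped and the button is still held down. I handed the job in while holding, at about 6.5 s of the 32 s allowed; the hand-in gives no verdict.

I located the ejector with the wrist camera and opened the fingers to about 58 mm centre to centre. One fingertip pressed the button down to its stop while the other stood in the channel and stopped the bung.

**Last checks:**
- **Button:** the downward push settled at about 23 N, well above the 6 N that fully presses it, with the TCP steady at z 48.5 mm. That fits the button being at its stop. I could not read its travel directly.
- **Bung:** it stands upright at ejector x ≈ 30 mm, against 29 mm expected for contact with the finger. Two wrist pictures 0.9 s apart differed only by image noise, so it is at rest.
- **Finger on the bung:** the contact force could not be measured separately. I inferred it from the bung stopping against the finger while the follower still pushes.
- **Bystanders:** the spares, mug and jar are where they started in the final scene picture, by eye. The mallet is hidden behind the gripper there, but nothing came near it.

**Disagreement:** the fixed cameras placed the ejector about 4 mm from the wrist-camera fit. I used the wrist fit, which had residuals of about 1 mm. One early button reading was also off because I had picked its collar, and I corrected it before pressing.

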